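# Shut the lid of the glass keeper and fold down its two clips

## Robot

A 6-joint arm with a two-finger parallel gripper is mounted at the origin on a cart in front of the work surface, level with it; the furniture and walls round the work are solid. World frame = base frame: x ahead of the robot, y to its left, z up, the work surface at z = 0. Lengths are in m, angles in rad, forces in N, time in s.
With the tool pointing down it reaches from about 0.325 to 1 m from the base axis. Payload 5.1 kg.
Tool frame: the origin (TCP) lies midway between the tips of the shut fingers; the grasp point (between the pads) lies 19 mm behind it (pinch_z is the distance from the TCP to the grasp point, in m); z points along the fingers, y is the direction in which the jaws open and shut (so a half turn about z gives the same grasp; the last joint's range is limited). The gripper opens to 85 mm and grips with 20 to 120 N. Pads are 22 mm wide; open, the fingers measure 114 mm over their backs; the gripper's body (76 mm by 85 mm) begins 54 mm behind the grasp point. The pads swing forward as they close: fully open they stand 13 mm farther back than shut.
Start: joints at [1.207, 0.124, 1.65, -0, 1.367, -0.083], TCP at [0.18, 0.625, 0.231] pointing down, gripper open.
Joint ranges: [-2.61, 2.61], [-1.02, 2.33], [0.03, 2.71], [-1.35, 4.49], [0.32, 2.68], [-2.91, 2.91]. Speed limits (rad/s): [2.57, 2.57, 3.14, 3.14, 3.14, 3.14].

## Interface

Orientations are given as a unit quaternion [x, y, z, w].
In Python, from station import * gives the robot as it stands.
- The arm moves only by the tool step_arm, never from a script. Its argument "motion" is one flat list of numbers, 7 for each row, row after row: the turn, a rotation vector about the tool's x, y, z in rad, then the shift along the tool's x, y, z in m, then the finger opening in m, from 0 to 0.0854. A call has 1 to 20 rows; each row is the pose to reach, as a shift and turn from the pose commanded when the call began, along the tool's axes at that moment; what a row does not reach only later rows make up. A row lasts 1/10 s, in which the tool goes at most 50 mm and 8.59 degrees, less where a joint would pass 70% of its speed; a pose out of reach is approached as far as the arm can. A call with a gripper value outside its range is refused whole. The fingers move at their own pace and stop on an object; the grip force is fixed at half the most. Time passes only in rows, so rows that repeat a pose let the fingers close. It gives the time, the measured TCP pose, the force and the opening at its end, in the units of the state.
- read_state(): the state, without advancing time (a new reading comes with each control period).
- capture(name): name is "side" or "top"; returns (picture, depth): 384x512x3 uint8, blue, green, red; 384x512 float32, m along the optical axis (not along the pixel's ray), 0 where there is no reading.
- get_calibration(name): a dict with "fx", "fy", "cx", "cy" (pixels), "extrinsics" (4x4, takes a point from camera to world coordinates). Camera axes: x right, y down, z forward; pixel columns grow to the right and rows downward; lengths in m; the calibration is good to about 2 mm. A picture is of the moment at which its call begins. get_calibration takes no time and is no camera call.
- finish_job(): hands the job in, once; it reports no verdict.
The state is a dict: "clock": time; "joint_pos": joint angles; "dq": joint speeds; "tau": joint torques, N m; "eef_pos": TCP position; "eef_rot": TCP orientation; "wrist_force": force on the tool from outside, world axes, zero at the start; "torque": the same for the moment, N m; "width": finger opening in m.
Only numpy, scipy, OpenCV 4.12 (cv2) and the standard library are available. Lean on these libraries where they do the work, as an engineer would, in place of code of your own. Each camera call takes 0.05 s, during which the arm holds its last target.

## Task

The finished sweets are in the glass keeper, ready to be put away airtight. Using only the fingertips, push the raised hinged lid gently down until it lies flat on the rim, then push the clip at each end of the keeper down and in until it lies flat against the end wall. Grasp and lift nothing, do not drag the keeper along the worktop, and leave the things around it where they are.

Things in the scene. Friction and masses are not known exactly. Their poses are not given: they have to be found in the camera images.
- keeper: clip-top glass keeper standing loose on the worktop, about 1.1 kg: outer 130 (x) x 200 (y) x 72 mm high, 5 mm walls, grey rim flange 142 x 212 mm over all, 6 mm thick. Origin at the centre of its underside; x points from its front to its hinge side, y to its left end, z up. At the start x points away from the robot, within 0.3 rad
- keeper_lid (a joint): lid: white frame 142 x 214 x 8 mm with a clear window and a finger lip standing out 17 mm more at the front. Angle in rad: 0 = shut flat on the rim (top 81 mm above the worktop), pi/2 = upright; starts at 0.95 to 1.5, leaning to the front. Stiff hinge: it stays where left, moves under 1 to 2 N at its free edge. It cannot shut if a clip is folded in first (the hook lands on the rim)
- keeper_lid_hinge (a point): middle of the lid's hinge line, at keeper x = +74, y = 0, z = 77 mm; the line runs along keeper y
- lid_push (a point): point on the outer (upper) face of the lid, midway between its ends, 125 mm from the hinge line (the lid's front edge is at 145, the lip's end at 162): a good place to push it shut. Its z axis is the lid's outward normal; the face lies 4 mm from the hinge line, on the outer side
- clip_left (a joint): left clip, a white flap hinged on the lid's left edge; angle in rad: 0 = hanging down, flat against the keeper's left end, hooked under the rim; pi/2 = straight out sideways from the shut lid; 2.5 = folded up. Starts at 1.2 to 2.2. Stays where it is left; moves under about 1 N at its free end. 62 wide, 3.5 thick, reaching 38 mm from its hinge line, with a finger rib standing out 5 mm from its outer face near the free end
- clip_right (a joint): right clip, a white flap hinged on the lid's right edge; angle in rad: 0 = hanging down, flat against the keeper's right end, hooked under the rim; pi/2 = straight out sideways from the shut lid; 2.5 = folded up. Starts at 1.2 to 2.2. Stays where it is left; moves under about 1 N at its free end. 62 wide, 3.5 thick, reaching 38 mm from its hinge line, with a finger rib standing out 5 mm from its outer face near the free end
- clip_left_hinge (a point): middle of the left clip's hinge line, on the lid's edge. With the lid shut it lies at keeper x = 0, y = +110, z = 77 mm, the line running along keeper x (62 mm long); the folded-in clip then spans z 39 to 79 mm, the outer face of its rib at keeper y = +117 mm
- clip_right_hinge (a point): middle of the right clip's hinge line, on the lid's edge. With the lid shut it lies at keeper x = 0, y = -110, z = 77 mm, the line running along keeper x (62 mm long); the folded-in clip then spans z 39 to 79 mm, the outer face of its rib at keeper y = -117 mm
- clip_left_rib (a point): middle of the outer face of the left clip's finger rib, 33 mm from the clip's hinge line
- clip_right_rib (a point): middle of the outer face of the right clip's finger rib, 33 mm from the clip's hinge line
- sweets_a: black cup of dark sweets, 80 x 80 x 18 mm, loose in the left half of the keeper; origin at the centre of its underside
- sweets_b: black cup of green sweets, 80 x 80 x 18 mm, loose in the right half of the keeper; origin at the centre of its underside
- wood_stamp: bystander, leave alone: turned wooden sweets stamp, 38 mm across, 55 high; origin at the centre of its underside
- nozzle_small: bystander, leave alone: steel cone piping nozzle, 24 mm across, 34 high; origin at the centre of its underside
- nozzle_large: bystander, leave alone: steel cone piping nozzle, 26 mm across, 32 high; origin at the centre of its underside
- clear_pack: bystander, leave alone: sweet in a clear pack, 65 x 61 x 34 mm; origin at the centre of its underside
- kitchen_timer: bystander, leave alone: white kitchen timer lying face up, 62 x 66 x 20 mm; origin at the centre of its underside
- label_marker: bystander, leave alone: marker pen, 130 mm long, 16 wide; origin at the centre of its underside
- spray_bottle: bystander, leave alone: white trigger spray bottle, 84 x 102 x 210 mm; origin at the centre of its underside
- rubber_spatula: bystander, leave alone: silicone spatula lying flat, 243 x 48 x 13 mm; origin at the centre of its underside
Mind the look-alikes: they are no part of the job. What is shaped like the sweets_b but blue or turquoise is not meant.

How it is judged:
On the way, in this order (a step that is already met when the one before it is completed fails the run):
1. the lid lies flat on the rim (value of joint keeper_lid below 0.03 rad), for 0.2 s.
2. both clips are folded down flat (value of joint keeper_lid below 0.03 rad and value of joint each of clip_left, clip_right below 0.12 rad), for 0.2 s.
At the end, for the whole second after the job is handed in: the lid is shut (within 0.03 rad), both clips lie flat against the ends (within 0.12 rad), and the keeper stands still and upright within 50 mm of where it began, with the two cups of sweets flat on its floor (all of step 2 and linear speed of keeper below 0.01 m/s and distance of keeper from where it was at the start of the episode below 0.05 m and angle between keeper's own z axis and vertical below 0.05 rad and z of each of sweets_a, sweets_b in the frame of keeper below 0.02 m); the robot touches nothing.
It fails at once if the keeper is lifted or tipped (12 mm, 0.12 rad), or the sweets are lifted (height (world z) of keeper above 0.012 m or angle between keeper's own z axis and vertical above 0.12 rad or height (world z) of any of sweets_a, sweets_b above 0.025 m).
It fails at once if the keeper is dragged more than 50 mm (distance of keeper from where it was at the start of the episode above 0.05 m).
It fails at once if the lid is slammed (faster than 3 rad/s) (velocity of joint keeper_lid below -3 rad/s).
It fails at once if the keeper is pushed with more than 50 N (contact force between the fingers and keeper above 50 N).
It fails at once if a bystander is moved more than 30 mm (distance of any of wood_stamp, nozzle_small, nozzle_large, clear_pack, kitchen_timer, label_marker, spray_bottle, rubber_spatula from where it was at the start of the episode above 0.03 m).
It also fails if it takes over 58 s, if anything falls off the work surface, if the arm or the gripper's body presses on something with over 40 N, if the wrist force passes 120 N, or if a joint passes its speed limit or range.

## Working session

There is one attempt and no reset: what is moved stays moved. The work goes in short steps, Python scripts to look and compute and a tool call to move; the robot and the scene stay as the last step left them, time stands still between calls to the robot, and variables do not carry over. Pictures are saved under pics/ and viewed, and the job is handed in when it is done.

Besides the shell and the picture viewer there is one more tool, called after "Call:" by a JSON object that holds its "api" and its "payload". step_arm: Moves the arm, as the interface text tells. Its arguments: {"type":"object","properties":{"motion":{"type":"array"}},"required":["motion"]}

```bash
mkdir -p pics; ls; cat > h.py <<'E'
from station import *
import numpy as np, cv2, pickle
def snap(tag):
    out={}
    for n in ("side","top"):
        im,d=capture(n); cv2.imwrite(f"pics/{tag}_{n}.png",im); np.savez(f"pics/{tag}_{n}.npz",im=im,d=d); 
def world(n,d,u,v):
    c=get_calibration(n); E=np.array(c["extrinsics"]); z=d
    p=np.stack([(u-c["cx"])/c["fx"]*z,(v-c["cy"])/c["fy"]*z,z,np.ones_like(z)],-1)
    return p@E.T[:,:3]
E
python3 - <<'E'
from h import *
snap("a")
print(read_state())
for n in("side","top"): print(get_calibration(n))
E
```

```text
pics
{'clock': 0.1, 'joint_pos': array([ 1.20741199e+00,  1.24474539e-01,  1.65158795e+00, -1.58108855e-05,
        1.36752708e+00, -8.26280486e-02]), 'dq': array([-0.000837  , -0.00095723, -0.00182917,  0.00048696, -0.00044569,
       -0.00019752]), 'tau': array([-3.15312245e-04, -4.24929571e+01, -3.66652644e+01, -1.31197862e-04,
        3.93328140e-03,  2.41969371e-05]), 'eef_pos': array([0.17994589, 0.62399075, 0.23012367]), 'eef_rot': array([ 1.39915891e-01,  9.90162889e-01, -9.75444455e-04, -2.13271767e-04]), 'wrist_force': array([-0.63885109, -1.39334445, -0.18881569]), 'torque': array([ 0.01800489, -0.03959348, -0.0397336 ]), 'width': 0.08529696290436388}
{'fx': 360.56575455125596, 'fy': 360.56575455125596, 'cx': 254.09951471783359, 'cy': 195.5473494968928, 'extrinsics': array([[ 0.85030431, -0.22482404,  0.47585369, -0.02742428],
       [-0.52616858, -0.34362507,  0.77786145, -0.94687373],
       [-0.0113667 , -0.91179821, -0.41048122,  0.53826175],
       [ 0.        ,  0.        ,  0.        ,  1.        ]])}
{'fx': 422.18655553364556, 'fy': 422.18655553364556, 'cx': 256.3655755411027, 'cy': 190.8348125776017, 'extrinsics': array([[-0.01709624, -0.98288175,  0.18344258,  0.2803936 ],
       [-0.99974772,  0.01947735,  0.01118609, -0.05067771],
       [-0.01456758, -0.18320506, -0.98296678,  1.46419449],
       [ 0.        ,  0.        ,  0.        ,  1.        ]])}
```

View pics/a_side.png

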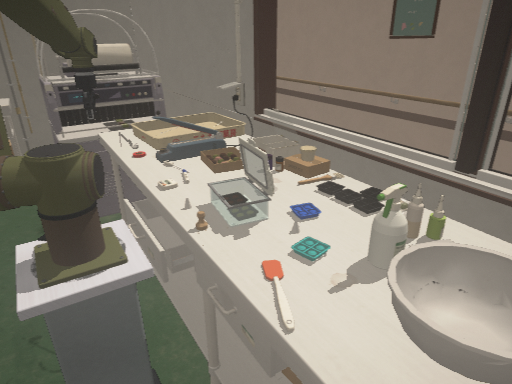

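View pics/a_top.png

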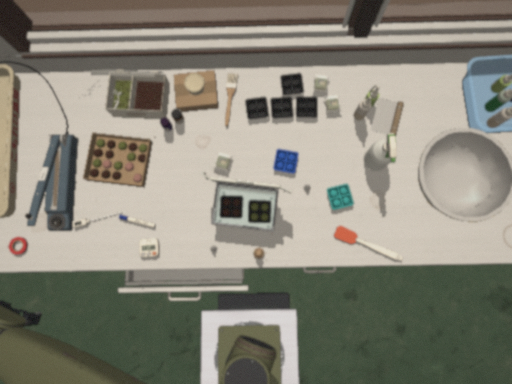

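```bash
python3 - <<'E'
import cv2
a=cv2.imread("pics/a_side.png")[125:245,160:340]; b=cv2.imread("pics/a_top.png")[145:270,185:355]
cv2.imwrite("pics/a_c1.png",cv2.resize(a,None,fx=4.4,fy=4.4,interpolation=cv2.INTER_CUBIC))
cv2.imwrite("pics/a_c2.png",cv2.resize(b,None,fx=4.6,fy=4.6,interpolation=cv2.INTER_CUBIC))
E
```

```text
(no output)
```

View pics/a_c1.png

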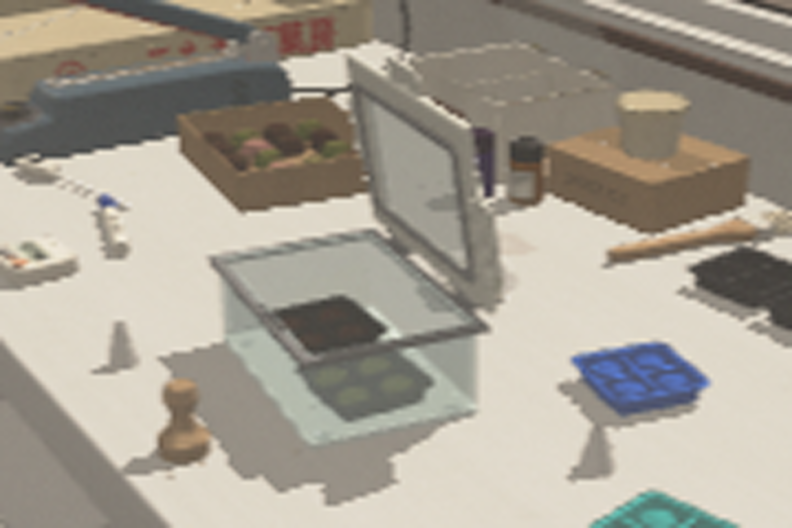

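View pics/a_c2.png

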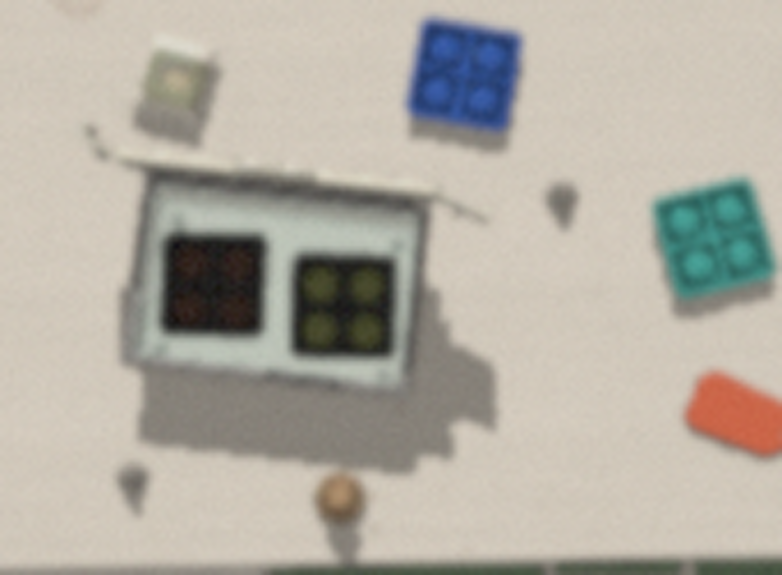

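```bash
cat >> h.py <<'E'
def ray(n,u,v,z):
    c=get_calibration(n); E=np.array(c["extrinsics"])
    r=E[:3,:3]@np.array([(u-c["cx"])/c["fx"],(v-c["cy"])/c["fy"],1]); o=E[:3,3]
    return o+r*(z-o[2])/r[2]
def proj(n,P):
    c=get_calibration(n); E=np.linalg.inv(np.array(c["extrinsics"])); P=np.atleast_2d(P)
    q=P@E[:3,:3].T+E[:3,3]
    return np.stack([q[:,0]/q[:,2]*c["fx"]+c["cx"],q[:,1]/q[:,2]*c["fy"]+c["cy"]],-1)
E
python3 - <<'E'
from h import *
z=np.load("pics/a_top.npz"); d=z["d"]
v,u=np.mgrid[0:384,0:512]
W=world("top",d,u.astype(float),v.astype(float))
sub=(slice(165,240),slice(200,300))
H=W[...,2][sub]
im=np.clip(H/0.3*255,0,255).astype(np.uint8)
cv2.imwrite("pics/a_h.png",cv2.applyColorMap(cv2.resize(im,None,fx=7,fy=7,interpolation=0),cv2.COLORMAP_JET))
# points at rim height
m=np.zeros(d.shape,bool); m[170:240,205:300]=1
P=W[m&(abs(W[...,2]-.072)<.012)]
print(len(P)); r=cv2.minAreaRect((P[:,:2]*1000).astype(np.float32)); print(r)
Q=W[m&(W[...,2]>.095)]; print(len(Q),Q.min(0),Q.max(0))
print("table z", np.median(W[175:235,300:330,2]))
z=np.load("pics/a_side.npz"); W2=world("side",z["d"],u.astype(float),v.astype(float))
m=np.zeros(d.shape,bool); m[130:210,225:285]=1
c=(abs(W2[...,0]-.55)<.25)&(abs(W2[...,1])<.2)
Q=W2[m&c&(W2[...,2]>.1)&(W2[...,2]<.3)]; print(len(Q),Q.min(0),Q.max(0))
np.save("pics/q.npy",Q)
for i in range(0,len(Q),max(1,len(Q)//25)): print(Q[i].round(3))
E
```

```text
654
((489.6192321777344, 5.5278167724609375), (212.66415405273438, 142.01698303222656), 82.1128158569336)
436 [ 0.2803936  -0.14357693  0.09608762] [0.58820713 0.12870049 1.46419449]
table z -0.0007809460401279056
1036 [ 0.51619131 -0.14887465  0.10000788] [0.57593454 0.12548833 0.23682672]
[0.554 0.097 0.219]
[0.549 0.041 0.219]
[0.553 0.09  0.196]
[0.541 0.004 0.212]
[ 0.534 -0.043  0.218]
[ 0.533 -0.051  0.215]
[ 0.537 -0.015  0.198]
[0.553 0.078 0.164]
[ 0.533 -0.046  0.197]
[0.562 0.08  0.151]
[ 0.543 -0.04   0.184]
[0.56  0.051 0.149]
[ 0.531 -0.088  0.19 ]
[0.556 0.017 0.149]
[ 0.532 -0.112  0.187]
[ 0.549 -0.025  0.152]
[0.567 0.077 0.111]
[ 0.546 -0.053  0.151]
[0.559 0.018 0.12 ]
[ 0.518 -0.144  0.175]
[ 0.536 -0.102  0.152]
[ 0.535 -0.093  0.143]
[ 0.527 -0.126  0.149]
[ 0.556 -0.037  0.103]
[ 0.553 -0.059  0.101]
[ 0.546 -0.092  0.1  ]
```

View pics/a_h.png

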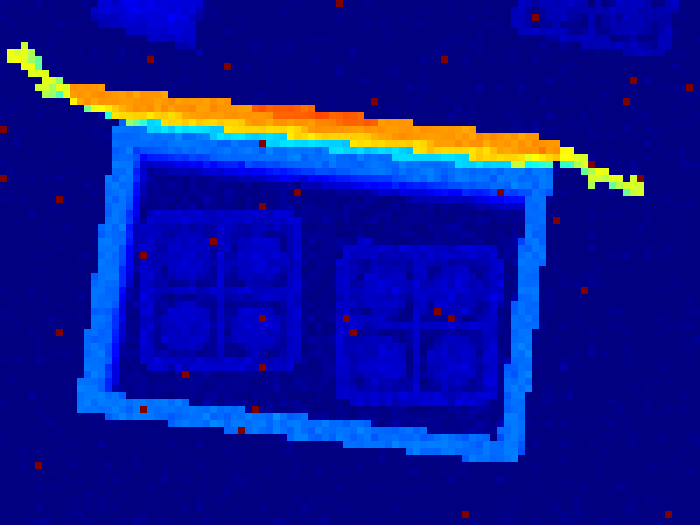

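```bash
cat >> h.py <<'E'
C=np.array([.4896,.0055,0]); YAW=np.deg2rad(-7.9)
R=np.array([[np.cos(YAW),-np.sin(YAW),0],[np.sin(YAW),np.cos(YAW),0],[0,0,1]])
k2w=lambda p: np.asarray(p)@R.T+C
w2k=lambda p: (np.asarray(p)-C)@R
def cloud(n,tag):
    z=np.load(f"pics/{tag}_{n}.npz"); v,u=np.mgrid[0:384,0:512]
    return world(n,z["d"].astype(float),u.astype(float),v.astype(float)),z["im"],z["d"]
E
python3 - <<'E'
from h import *
for n in("top","side"):
    W,im,d=cloud(n,"a"); K=w2k(W); ok=(d>0)
    b=ok&(abs(K[...,1])<.17)&(abs(K[...,0]-.06)<.13)&(K[...,2]>.095)&(K[...,2]<.3)
    L=K[b&(abs(K[...,1])<.1)]
    th=np.arctan2(L[:,2]-.077,.074-L[:,0]); r=np.hypot(L[:,2]-.077,.074-L[:,0])
    far=r>.08
    print(n,"lid",np.median(th[far]),np.percentile(th[far],[5,95]),r.max(),len(L))
    for s in(1,-1):
        Q=K[b&(s*K[...,1]>.108)]
        print(s,len(Q)); print((np.array(sorted(Q.tolist(),key=lambda q:q[1]))[::3]*1000).round())
# bystanders on table near
W,im,d=cloud("top","a"); 
m=((W[...,2]>.008)&(d>0)).astype(np.uint8)
m=cv2.morphologyEx(m,cv2.MORPH_OPEN,np.ones((3,3)))
nn,l,s,c=cv2.connectedComponentsWithStats(m)
for i in range(1,nn):
    P=W[l==i]
    if s[i,4]>8: print(c[i].round(),P.min(0).round(3),P.max(0).round(3))
E
```

```text
top lid 1.4055456152667631 [1.3642319 1.4430396] 0.16674586780857834 343
1 30
[[ 60. 109. 146.]
 [ 62. 115. 179.]
 [ 70. 123. 155.]
 [ 64. 125. 180.]
 [ 68. 125. 179.]
 [ 67. 128. 179.]
 [ 69. 134. 184.]
 [ 79. 135. 165.]
 [ 78. 136. 158.]
 [ 77. 140. 174.]]
-1 28
[[  45. -144.  178.]
 [  48. -140.  177.]
 [  48. -137.  178.]
 [  54. -132.  143.]
 [  52. -127.  181.]
 [  49. -122.  163.]
 [  59. -119.  142.]
 [  57. -115.  166.]
 [  55. -111.  189.]
 [  55. -108.  187.]]
side lid 1.412504938580705 [1.37302139 1.4374789 ] 0.16149894629842748 881
1 14
[[ 58. 110. 173.]
 [ 65. 111. 135.]
 [ 66. 124. 135.]
 [ 63. 125. 165.]
 [ 62. 129. 175.]]
-1 106
[[  50. -148.  161.]
 [  54. -147.  132.]
 [  51. -147.  154.]
 [  48. -146.  164.]
 [  54. -146.  160.]
 [  48. -146.  167.]
 [  55. -145.  140.]
 [  52. -145.  172.]
 [  49. -145.  175.]
 [  55. -144.  153.]
 [  55. -144.  149.]
 [  56. -144.  137.]
 [  59. -144.  139.]
 [  56. -144.  117.]
 [  49. -143.  159.]
 [  56. -143.  155.]
 [  47. -142.  178.]
 [  55. -139.  160.]
 [  59. -131.  125.]
 [  53. -128.  178.]
 [  57. -128.  124.]
 [  5
[... 3405 characters left out ...]
0.441 -0.042  0.01 ] [ 0.474 -0.004  0.028]
[136. 220.] [0.434 0.323 0.008] [0.476 0.446 0.024]
[ 15. 239.] [0.392 0.792 0.008] [0.406 0.815 0.017]
[ 21. 238.] [0.395 0.777 0.008] [0.405 0.787 0.018]
[148. 247.] [0.332 0.305 0.009] [0.394 0.372 0.026]
[372. 246.] [ 0.346 -0.432  0.008] [ 0.356 -0.418  0.016]
[ 22. 249.] [0.357 0.767 0.008] [0.371 0.782 0.014]
[258. 252.] [ 0.322 -0.053  0.009] [ 0.353 -0.022  0.061]
[380. 250.] [ 0.332 -0.46   0.008] [ 0.342 -0.444  0.017]
[392. 255.] [ 0.308 -0.51   0.008] [ 0.335 -0.465  0.02 ]
[401. 258.] [ 0.307 -0.523  0.008] [ 0.317 -0.515  0.016]
[ 48. 356.] [0.07  0.181 0.243] [0.216 0.668 0.657]
[249. 356.] [-0.081 -0.103  0.008] [0.101 0.101 0.302]
```

Top view candidates: the keeper at (247,205) has a grey rim, a raised white lid and dark and green cups inside. The look-alike cups are blue (286,161) and turquoise (340,197), and the black trays (~280,105) and clear pack (223,163) could also confuse. Only (247,205) fits the description, and the crop confirms it. The lid is at about 1.41 rad, the left clip about 2.1 and the right clip about 1.3.

```bash
cat >> h.py <<'E'
from scipy.spatial.transform import Rotation as Ro
RT=np.stack([-R[:,0],R[:,1],[0,0,-1]],1)   # tool down, y along keeper y
def plan(targets):   # keeper-frame TCP (m): prints shift in tool axes now
    s=read_state(); Rn=Ro.from_quat(s["eef_rot"]); p=np.array(s["eef_pos"])
    print("t",s["clock"],"tcp keeper",w2k(p).round(4),"F",np.round(s["wrist_force"],1),"w",round(s["width"],4))
    print("turn",(Rn.inv()*Ro.from_matrix(RT)).as_rotvec().round(4))
    for t in targets: print(t,"->",Rn.inv().apply(k2w(t)-p).round(4))
E
python3 - <<'E'
from h import *
plan([[.095,0,.34],[.095,0,.207]])
print(k2w([.095,0,.34]))
E
```

```text
t 0.1 tcp keeper [-0.3917  0.5701  0.2301] F [-0.6 -1.4 -0.2] w 0.0853
turn [-0.002  -0.0003 -0.1429]
[0.095, 0, 0.34] -> [-0.5629 -0.4952 -0.109 ]
[0.095, 0, 0.207] -> [-0.5629 -0.4949  0.024 ]
[ 0.5836984  -0.00755723  0.34      ]
```

Call:
{"api": "step_arm", "payload": {"motion": [0, 0, -0.07, 0, 0, -0.05, 0, 0, 0, -0.143, 0, 0, -0.109, 0, 0, 0, -0.143, -0.036, -0.032, -0.109, 0, 0, 0, -0.143, -0.072, -0.064, -0.109, 0, 0, 0, -0.143, -0.108, -0.095, -0.109, 0, 0, 0, -0.143, -0.144, -0.127, -0.109, 0, 0, 0, -0.143, -0.18, -0.158, -0.109, 0, 0, 0, -0.143, -0.216, -0.19, -0.109, 0, 0, 0, -0.143, -0.252, -0.222, -0.109, 0, 0, 0, -0.143, -0.288, -0.254, -0.109, 0, 0, 0, -0.143, -0.324, -0.286, -0.109, 0, 0, 0, -0.143, -0.36, -0.318, -0.109, 0, 0, 0, -0.143, -0.396, -0.35, -0.109, 0, 0, 0, -0.143, -0.432, -0.381, -0.109, 0, 0, 0, -0.143, -0.468, -0.412, -0.109, 0, 0, 0, -0.143, -0.504, -0.444, -0.109, 0, 0, 0, -0.143, -0.54, -0.475, -0.109, 0, 0, 0, -0.143, -0.563, -0.495, -0.109, 0, 0, 0, -0.143, -0.563, -0.495, -0.109, 0, 0, 0, -0.143, -0.563, -0.495, -0.109, 0]}}

```text
clock: 2.1
eef_pos: [0.5838, -0.0074, 0.3395]
eef_rot: [0.069, 0.998, 0.0, -0.001]
wrist_force: [0.7, -0.2, -0.4]
width: -0.0
```

```bash
python3 - <<'E'
from h import *
plan([[.095,0,.34],[.095,0,.207]])
snap("b")
a=cv2.imread("pics/b_side.png")[60:240,160:400]; cv2.imwrite("pics/b_c.png",cv2.resize(a,None,fx=3.2,fy=3.2,interpolation=cv2.INTER_CUBIC))
E
```

```text
t 2.1 tcp keeper [9.510e-02 1.000e-04 3.395e-01] F [ 0.7 -0.2 -0.4] w -0.0
turn [ 0.0004 -0.0018 -0.0012]
[0.095, 0, 0.34] -> [ 0.0001 -0.0001 -0.0005]
[0.095, 0, 0.207] -> [-0.0002 -0.0002  0.1325]
```

View pics/b_c.png

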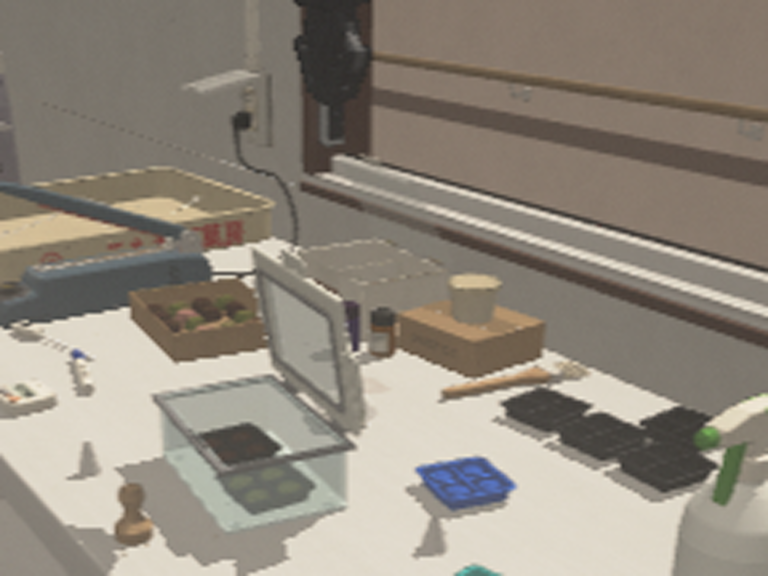

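Call:
{"api": "step_arm", "payload": {"motion": [0, 0, 0, 0, 0, 0.045, 0, 0, 0, 0, 0, 0, 0.09, 0, 0, 0, 0, 0, 0, 0.132, 0, 0, 0, 0, 0, 0, 0.132, 0, 0, 0, 0, 0.005, 0, 0.132, 0, 0, 0, 0, 0.01, 0, 0.132, 0, 0, 0, 0, 0.015, 0, 0.132, 0, 0, 0, 0, 0.015, 0, 0.132, 0]}}

```text
clock: 3.0
eef_pos: [0.5696, -0.0049, 0.211]
eef_rot: [0.069, 0.998, -0.0, 0.002]
wrist_force: [0.8, -0.6, -0.5]
width: 0.0001
```

```bash
python3 - <<'E'
from h import *
snap("c")
a=cv2.imread("pics/c_side.png")[60:240,160:400]; cv2.imwrite("pics/c_c.png",cv2.resize(a,None,fx=3.2,fy=3.2,interpolation=cv2.INTER_CUBIC))
plan([])
# lid arc path: TCP such that the tip's front-lower edge (half h=.011) rides on outer face at r
for th in np.arange(1.4,-0.01,-.1):
    r=.130 if th>.9 else .125
    n=np.array([np.sin(th),np.cos(th)]); e=np.array([-np.cos(th),np.sin(th)])
    f=np.array([.074,.077])+r*e+.004*n
    print(round(th,2),"TCP x,z",(f+[.011,0]).round(4))
E
```

```text
t 3.1 tcp keeper [0.0807 0.0005 0.2099] F [-0.7  0.3  0.1] w 0.0
turn [0.0001 0.0027 0.    ]
1.4 TCP x,z [0.0668 0.2058]
1.3 TCP x,z [0.0541 0.2033]
1.2 TCP x,z [0.0416 0.1996]
1.1 TCP x,z [0.0296 0.1947]
1.0 TCP x,z [0.0181 0.1886]
0.9 TCP x,z [0.0104 0.1774]
0.8 TCP x,z [0.0008 0.1695]
0.7 TCP x,z [-0.008   0.1606]
0.6 TCP x,z [-0.0159  0.1509]
0.5 TCP x,z [-0.0228  0.1404]
0.4 TCP x,z [-0.0286  0.1294]
0.3 TCP x,z [-0.0332  0.1178]
0.2 TCP x,z [-0.0367  0.1058]
0.1 TCP x,z [-0.039   0.0935]
-0.0 TCP x,z [-0.04   0.081]
```

View pics/c_c.png

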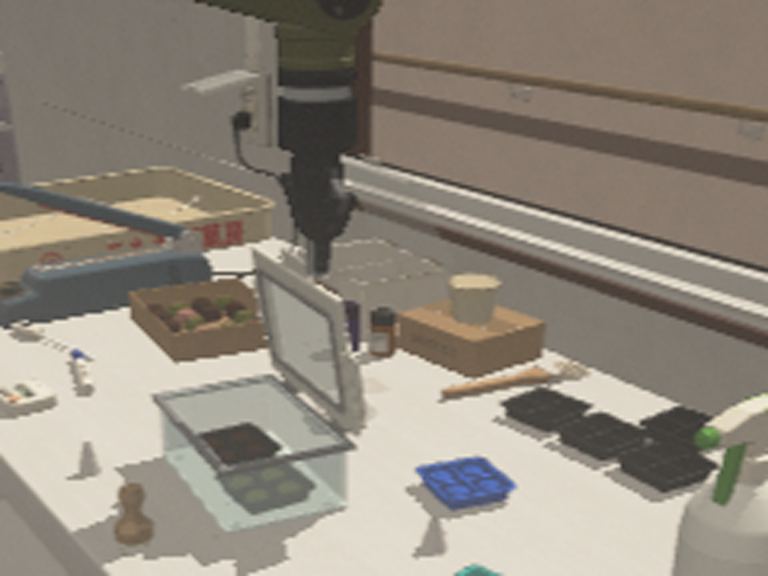

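Call:
{"api": "step_arm", "payload": {"motion": [0, 0, 0, 0.007, 0, 0.001, 0, 0, 0, 0, 0.013, 0, 0.002, 0, 0, 0, 0, 0.02, 0, 0.003, 0, 0, 0, 0, 0.026, 0, 0.004, 0, 0, 0, 0, 0.032, 0, 0.006, 0, 0, 0, 0, 0.038, 0, 0.008, 0, 0, 0, 0, 0.044, 0, 0.01, 0, 0, 0, 0, 0.05, 0, 0.013, 0, 0, 0, 0, 0.056, 0, 0.016, 0, 0, 0, 0, 0.062, 0, 0.02, 0, 0, 0, 0, 0.066, 0, 0.025, 0, 0, 0, 0, 0.07, 0, 0.03, 0, 0, 0, 0, 0.075, 0, 0.034, 0, 0, 0, 0, 0.079, 0, 0.038, 0, 0, 0, 0, 0.079, 0, 0.038, 0]}}

```text
clock: 4.6
eef_pos: [0.4898, 0.006, 0.1693]
eef_rot: [0.069, 0.998, 0.0, -0.001]
wrist_force: [0.5, -1.1, -0.5]
width: -0.0001
```

```bash
cat >> h.py <<'E'
def rim(tag,vis=False):
    W,im,d=cloud("top",tag)
    m=np.zeros(d.shape,bool); m[170:240,205:300]=1
    P=W[m&(abs(W[...,2]-.072)<.012)&(d>0)]
    print("rim",len(P),cv2.minAreaRect((P[:,:2]*1000).astype(np.float32)))
def lid(tag):
    for n in("side","top"):
        W,im,d=cloud(n,tag); K=w2k(W)
        b=(d>0)&(abs(K[...,1])<.105)&(abs(K[...,1])>.06)&(K[...,0]>-.1)&(K[...,0]<.1)&(K[...,2]>.09)&(K[...,2]<.26)
        L=K[b]; th=np.arctan2(L[:,2]-.077,.074-L[:,0]); r=np.hypot(L[:,2]-.077,.074-L[:,0]); f=(r>.07)&(r<.165)
        print(n,"lid",np.median(th[f]),f.sum())
E
python3 - <<'E'
from h import *
snap("d")
a=cv2.imread("pics/d_side.png")[60:240,160:400]; cv2.imwrite("pics/d_c.png",cv2.resize(a,None,fx=3.2,fy=3.2,interpolation=cv2.INTER_CUBIC))
plan([]);lid("d");rim("d")
E
```

```text
t 4.7 tcp keeper [0.001  0.0005 0.1701] F [ 0.3 -0.1 -0.3] w 0.0
turn [ 0.     -0.0004  0.0001]
side lid 0.7845638498596603 70
top lid 0.8237952784695032 245
rim 127 ((482.88555908203125, -73.55549621582031), (53.60867691040039, 149.53204345703125), 82.22994995117188)
```

View pics/d_c.png

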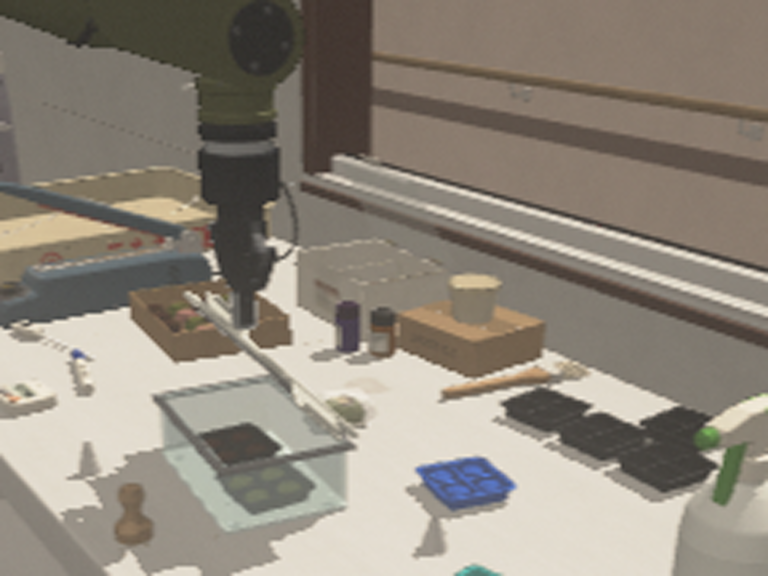

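Call:
{"api": "step_arm", "payload": {"motion": [0, 0, 0, 0.005, 0, 0.005, 0, 0, 0, 0, 0.009, 0, 0.009, 0, 0, 0, 0, 0.013, 0, 0.014, 0, 0, 0, 0, 0.017, 0, 0.019, 0, 0, 0, 0, 0.02, 0, 0.024, 0, 0, 0, 0, 0.024, 0, 0.029, 0, 0, 0, 0, 0.027, 0, 0.035, 0, 0, 0, 0, 0.03, 0, 0.04, 0, 0, 0, 0, 0.032, 0, 0.046, 0, 0, 0, 0, 0.034, 0, 0.052, 0, 0, 0, 0, 0.036, 0, 0.058, 0, 0, 0, 0, 0.038, 0, 0.064, 0, 0, 0, 0, 0.039, 0, 0.07, 0, 0, 0, 0, 0.04, 0, 0.076, 0, 0, 0, 0, 0.04, 0, 0.079, 0, 0, 0, 0, 0.04, 0, 0.082, 0, 0, 0, 0, 0.04, 0, 0.085, 0, 0, 0, 0, 0.04, 0, 0.087, 0, 0, 0, 0, 0.04, 0, 0.088, 0, 0, 0, 0, 0.04, 0, 0.088, 0]}}

```text
clock: 6.7
eef_pos: [0.4512, 0.0113, 0.0823]
eef_rot: [0.069, 0.998, -0.0, 0.0]
wrist_force: [-0.8, -0.6, -0.3]
width: -0.0001
```

```bash
python3 - <<'E'
from h import *
plan([])
E
```

```text
t 6.7 tcp keeper [-0.0388  0.0005  0.0823] F [-0.8 -0.6 -0.3] w -0.0001
turn [-0.      0.0001  0.0001]
```

Call:
{"api": "step_arm", "payload": {"motion": [0, 0, 0, 0, 0, 0.001, 0, 0, 0, 0, 0, 0, 0.001, 0, 0, 0, 0, 0, 0, 0.002, 0, 0, 0, 0, 0, 0, 0.002, 0]}}

```text
clock: 7.1
eef_pos: [0.4514, 0.0113, 0.081]
eef_rot: [0.069, 0.998, -0.0, 0.0]
wrist_force: [-2.9, 0.2, 4.9]
width: 0.0006
```

Call:
{"api": "step_arm", "payload": {"motion": [0, 0, 0, 0, 0, 0.001, 0, 0, 0, 0, 0, 0, 0.001, 0, 0, 0, 0, 0, 0, 0.001, 0]}}

```text
clock: 7.4
eef_pos: [0.4514, 0.0113, 0.0809]
eef_rot: [0.069, 0.998, -0.0, -0.0]
wrist_force: [-6.0, -0.2, 10.4]
width: -0.0002
```

Call:
{"api": "step_arm", "payload": {"motion": [0, 0, 0, 0, 0, -0.005, 0, 0, 0, 0, 0, 0, -0.03, 0, 0, 0, 0, 0, 0, -0.07, 0, 0, 0, 0, -0.03, 0, -0.11, 0, 0, 0, 0, -0.03, 0, -0.11, 0, 0, 0, 0, -0.03, 0, -0.11, 0]}}

```text
clock: 8.0
eef_pos: [0.4819, 0.0071, 0.1904]
eef_rot: [0.069, 0.998, -0.0, 0.001]
wrist_force: [-0.1, 0.1, -0.6]
width: -0.0004
```

```bash
python3 - <<'E'
from h import *
snap("e"); plan([])
a=cv2.imread("pics/e_side.png")[125:245,160:340]; b=cv2.imread("pics/e_top.png")[145:270,185:355]
cv2.imwrite("pics/e_c1.png",cv2.resize(a,None,fx=4.4,fy=4.4,interpolation=cv2.INTER_CUBIC))
cv2.imwrite("pics/e_c2.png",cv2.resize(b,None,fx=4.6,fy=4.6,interpolation=cv2.INTER_CUBIC))
W,im,d=cloud("top","e");K=w2k(W)
H=K[...,2][165:240,200:300]
cv2.imwrite("pics/e_h.png",cv2.applyColorMap(cv2.resize(np.clip(H/.15*255,0,255).astype(np.uint8),None,fx=7,fy=7,interpolation=0),cv2.COLORMAP_JET))
for n in("top","side"):
    W,im,d=cloud(n,"e");K=w2k(W)
    f=(d>0)&(abs(K[...,1])<.107)&(abs(K[...,0])<.09)&(abs(K[...,2]-.081)<.02); P=K[f]; 
    if len(P)>10:
        A=np.c_[P[:,:2],np.ones(len(P))]; c=np.linalg.lstsq(A,P[:,2],rcond=None)[0]; print(n,"lid plane slopes",c.round(4),len(P))
    for s in(1,-1):
        Q=K[(d>0)&(s*K[...,1]>.112)&(s*K[...,1]<.16)&(abs(K[...,0])<.05)&(K[...,2]>.035)&(K[...,2]<.13)]
        if len(Q): print(n,s,len(Q),(Q.min(0)*1e3).round(),(Q.max(0)*1e3).round(),np.polyfit(abs(Q[:,1])-.11,Q[:,2]-.077,1).round(3))
E
```

```text
t 8.1 tcp keeper [-0.01    0.0004  0.1877] F [ 0.7  0.1 -0. ] w -0.0001
turn [-0.0001 -0.0027  0.0001]
top lid plane slopes [-0.0034 -0.0161  0.0778] 1188
top 1 158 [-31. 118.  75.] [ 32. 144. 103.] [0.566 0.   ]
top -1 190 [ -38. -146.   60.] [  32. -112.   84.] [-0.289  0.   ]
side lid plane slopes [0.0059 0.009  0.0782] 1291
side 1 125 [-30. 112.  76.] [ 32. 141.  99.] [0.579 0.   ]
side -1 200 [ -34. -150.   61.] [  48. -112.   80.] [-0.319  0.001]
```

View pics/e_c1.png

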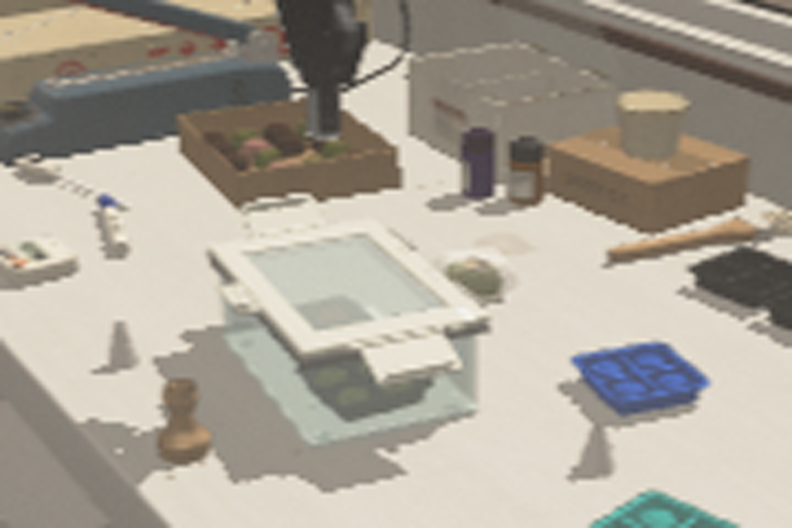

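View pics/e_c2.png

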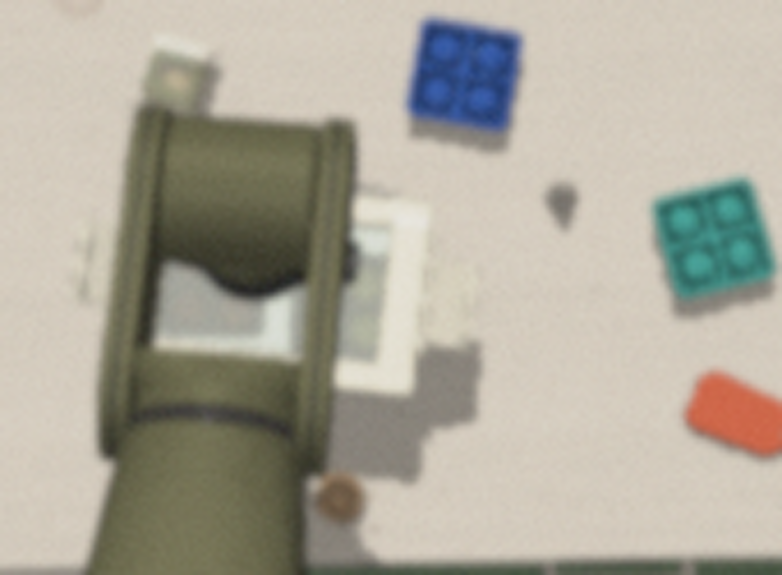

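View pics/e_h.png

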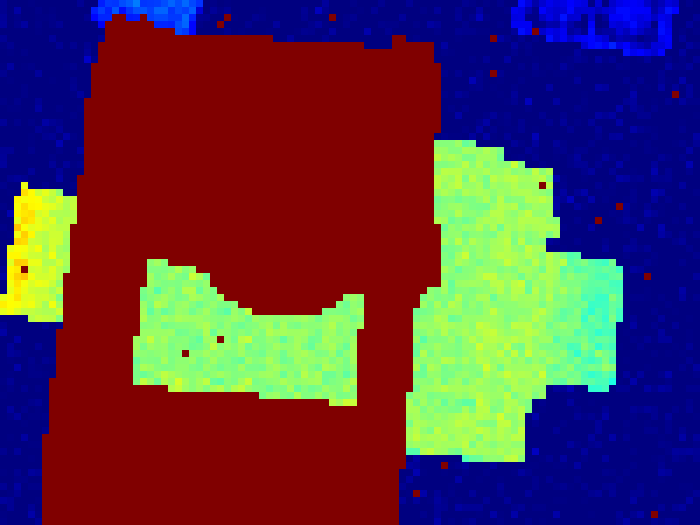

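Call:
{"api": "step_arm", "payload": {"motion": [0, 0, 0, -0.005, 0.045, 0, 0, 0, 0, 0, -0.009, 0.09, 0, 0, 0, 0, 0, -0.009, 0.135, 0, 0, 0, 0, 0, -0.009, 0.147, 0, 0, 0, 0, 0, -0.009, 0.147, 0.03, 0, 0, 0, 0, -0.009, 0.147, 0.065, 0, 0, 0, 0, -0.009, 0.147, 0.072, 0, 0, 0, 0, -0.009, 0.147, 0.08, 0, 0, 0, 0, -0.009, 0.147, 0.088, 0, 0, 0, 0, -0.009, 0.147, 0.096, 0, 0, 0, 0, -0.009, 0.147, 0.104, 0, 0, 0, 0, -0.009, 0.147, 0.112, 0, 0, 0, 0, -0.009, 0.147, 0.112, 0]}}

```text
clock: 9.4
eef_pos: [0.5116, 0.1538, 0.0784]
eef_rot: [0.069, 0.998, 0.003, 0.002]
wrist_force: [1.8, 8.1, 0.5]
width: -0.0005
```

```bash
cat >> h.py <<'E'
def clips(tag):
    for n in("top","side"):
        W,im,d=cloud(n,tag);K=w2k(W)
        for s in(1,-1):
            Q=K[(d>0)&(s*K[...,1]>.112)&(s*K[...,1]<.16)&(abs(K[...,0])<.035)&(K[...,2]>.03)&(K[...,2]<.115)]
            if len(Q)>5: print(n,s,len(Q),(Q.min(0)*1e3).round(),(Q.max(0)*1e3).round())
def crops(tag):
    a=cv2.imread(f"pics/{tag}_side.png")[105:245,160:340]; b=cv2.imread(f"pics/{tag}_top.png")[145:270,185:355]
    cv2.imwrite(f"pics/{tag}_c1.png",cv2.resize(a,None,fx=4.2,fy=4.2,interpolation=cv2.INTER_CUBIC))
    cv2.imwrite(f"pics/{tag}_c2.png",cv2.resize(b,None,fx=4.6,fy=4.6,interpolation=cv2.INTER_CUBIC))
E
python3 - <<'E'
from h import *
snap("f"); plan([]); crops("f"); clips("f")
E
```

```text
t 9.5 tcp keeper [0.0015 0.1498 0.0788] F [0.4 8.2 0.3] w -0.0002
turn [ 0.0056  0.0035 -0.0008]
top 1 6 [ -4. 112.  75.] [ 30. 120.  79.]
top -1 209 [ -35. -149.   59.] [  31. -112.   83.]
side 1 120 [-29. 113.  72.] [ 33. 153. 114.]
side -1 217 [ -35. -152.   61.] [  34. -112.   80.]
```

View pics/f_c1.png

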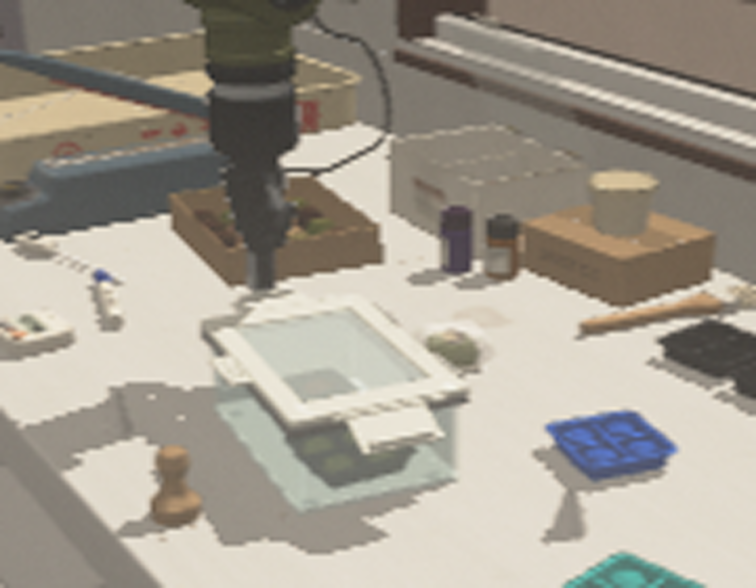

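Call:
{"api": "step_arm", "payload": {"motion": [0, 0, 0, 0, 0, -0.01, 0, 0, 0, 0, 0, 0, -0.04, 0, 0, 0, 0, 0, -0.014, -0.04, 0, 0, 0, 0, 0, -0.014, -0.04, 0]}}

```text
clock: 9.9
eef_pos: [0.509, 0.1367, 0.1188]
eef_rot: [0.069, 0.998, 0.0, 0.002]
wrist_force: [0.8, 0.0, -0.3]
width: -0.0
```

```bash
python3 - <<'E'
from h import *
snap("g"); plan([]); crops("g"); clips("g")
W,im,d=cloud("side","g");K=w2k(W)
Q=K[(d>0)&(K[...,1]>.105)&(K[...,1]<.16)&(abs(K[...,0])<.035)&(K[...,2]>.03)&(K[...,2]<.115)]
print((Q[::5]*1000).round())
# tip width: dark finger
T=K[(d>0)&(abs(K[...,0])<.04)&(abs(K[...,1]-.133)<.04)&(K[...,2]>.118)&(K[...,2]<.15)]
print(len(T),T.min(0),T.max(0))
f=(d>0)&(abs(K[...,1])<.1)&(abs(K[...,0])<.07)&(abs(K[...,2]-.081)<.03); print(np.median(K[f][:,2]))
E
```

```text
t 10.0 tcp keeper [-1.000e-04  1.329e-01  1.169e-01] F [ 0.1 -0.1  0. ] w -0.0004
turn [-0.0001 -0.0005 -0.001 ]
top 1 15 [-19. 130.  77.] [ -7. 144.  89.]
top -1 209 [ -35. -149.   59.] [  31. -112.   85.]
side 1 82 [-30. 112.  76.] [ 31. 140.  87.]
side -1 218 [ -35. -153.   61.] [  34. -112.   81.]
[[  8. 137.  87.]
 [-14. 137.  87.]
 [  3. 134.  85.]
 [ 24. 139.  80.]
 [-15. 135.  84.]
 [  3. 135.  81.]
 [ 21. 131.  79.]
 [-25. 140.  80.]
 [-10. 130.  81.]
 [  8. 125.  80.]
 [ 26. 123.  77.]
 [-21. 129.  79.]
 [ -5. 122.  79.]
 [ 11. 114.  79.]
 [ 27. 106.  79.]
 [-21. 117.  80.]
 [ -4. 113.  78.]
 [ 13. 108.  77.]
 [-18. 105.  79.]]
57 [-0.01126683  0.11288739  0.11806705] [0.00989869 0.14068434 0.14983996]
0.07840092968269585
```

View pics/g_c1.png

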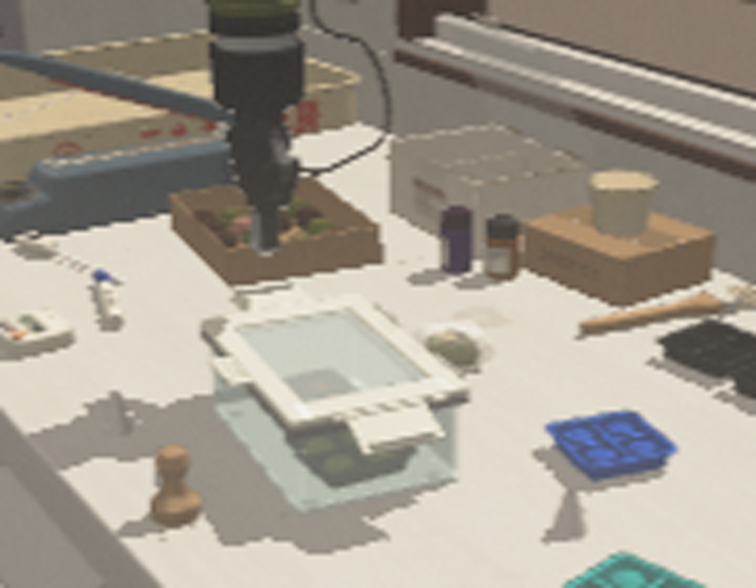

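Call:
{"api": "step_arm", "payload": {"motion": [0, 0, 0, 0, 0, 0.015, 0, 0, 0, 0, 0, 0, 0.025, 0, 0, 0, 0, 0, 0, 0.032, 0, 0, 0, 0, 0, 0, 0.038, 0, 0, 0, 0, 0, 0, 0.044, 0, 0, 0, 0, 0, 0, 0.05, 0, 0, 0, 0, 0, 0, 0.05, 0]}}

```text
clock: 10.7
eef_pos: [0.5077, 0.1376, 0.0664]
eef_rot: [0.069, 0.998, -0.0, -0.001]
wrist_force: [1.2, 0.3, 0.5]
width: -0.0001
```

Down at z=0.066 with no force. Next I go a little lower, lift, move outward, drop outside the flap and check.

Call:
{"api": "step_arm", "payload": {"motion": [0, 0, 0, 0, 0.002, 0.005, 0, 0, 0, 0, 0, 0.004, 0.01, 0, 0, 0, 0, 0, 0.004, 0.01, 0, 0, 0, 0, 0, 0.004, -0.02, 0, 0, 0, 0, 0, 0.015, -0.03, 0, 0, 0, 0, 0, 0.034, -0.03, 0, 0, 0, 0, 0, 0.034, -0.03, 0]}}

```text
clock: 11.4
eef_pos: [0.5135, 0.1733, 0.0982]
eef_rot: [0.068, 0.998, 0.001, 0.001]
wrist_force: [0.0, -1.0, 0.8]
width: -0.0002
```

```bash
python3 - <<'E'
from h import *
snap("i"); plan([]); crops("i"); clips("i")
W,im,d=cloud("side","i");K=w2k(W)
Q=K[(d>0)&(K[...,1]>.105)&(K[...,1]<.16)&(abs(K[...,0])<.035)&(K[...,2]>.03)&(K[...,2]<.09)]
print((Q[::3]*1000).round())
E
```

```text
t 11.5 tcp keeper [-0.0002  0.1679  0.097 ] F [ 0.6 -0.8  0.8] w 0.0002
turn [-0.0002 -0.0004  0.0013]
top 1 80 [-30. 112.  44.] [ 29. 132.  75.]
top -1 210 [ -35. -149.   59.] [  31. -112.   84.]
side 1 13 [ -9. 153. 105.] [  9. 159. 115.]
side -1 220 [ -34. -152.   62.] [  34. -112.   82.]
[[ 27. 107.  79.]
 [ 13. 108.  77.]
 [-33. 105.  78.]]
```

View pics/i_c1.png

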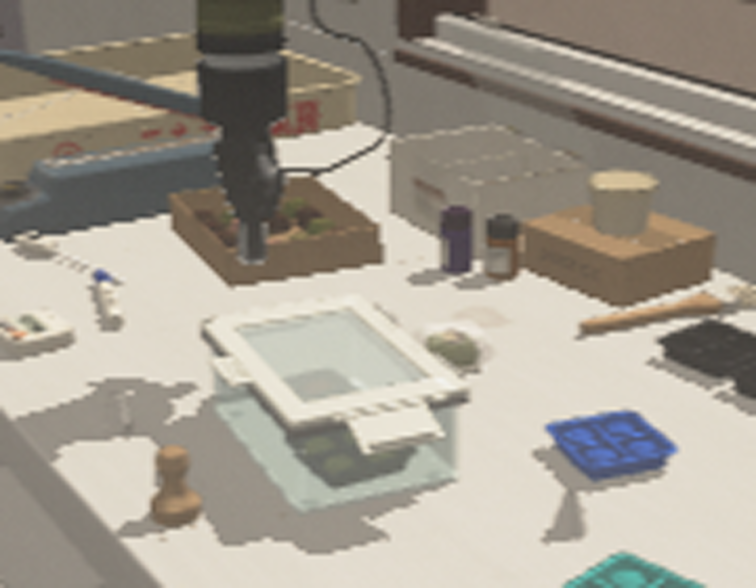

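View pics/i_c2.png

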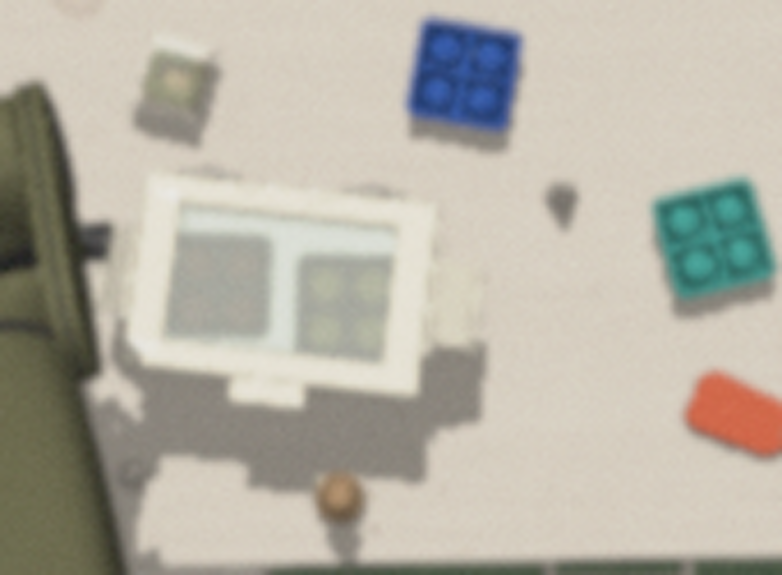

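Call:
{"api": "step_arm", "payload": {"motion": [0, 0, 0, 0, 0, 0.03, 0, 0, 0, 0, 0, 0, 0.061, 0, 0, 0, 0, 0, 0, 0.061, 0, 0, 0, 0, 0, -0.008, 0.061, 0, 0, 0, 0, 0, -0.016, 0.061, 0, 0, 0, 0, 0, -0.022, 0.061, 0, 0, 0, 0, 0, -0.028, 0.061, 0, 0, 0, 0, 0, -0.033, 0.061, 0, 0, 0, 0, 0, -0.033, 0.061, 0]}}

```text
clock: 12.4
eef_pos: [0.5087, 0.1379, 0.0371]
eef_rot: [0.069, 0.998, -0.0, 0.001]
wrist_force: [-0.3, 0.0, 1.2]
width: -0.0001
```

Call:
{"api": "step_arm", "payload": {"motion": [0, 0, 0, 0, -0.002, 0, 0, 0, 0, 0, 0, -0.004, 0, 0, 0, 0, 0, 0, -0.004, 0, 0]}}

```text
clock: 12.7
eef_pos: [0.5081, 0.1347, 0.0367]
eef_rot: [0.069, 0.998, -0.0, 0.001]
wrist_force: [0.5, 1.4, 0.9]
width: -0.0001
```

Call:
{"api": "step_arm", "payload": {"motion": [0, 0, 0, 0, -0.001, 0, 0, 0, 0, 0, 0, -0.002, 0, 0, 0, 0, 0, 0, -0.002, 0, 0]}}

```text
clock: 13.0
eef_pos: [0.5078, 0.1334, 0.0367]
eef_rot: [0.069, 0.998, 0.001, 0.0]
wrist_force: [1.4, 5.7, 1.4]
width: 0.0001
```

Call:
{"api": "step_arm", "payload": {"motion": [0, 0, 0, 0, -0.001, 0, 0, 0, 0, 0, 0, -0.001, 0, 0, 0, 0, 0, 0, -0.001, 0, 0]}}

```text
clock: 13.3
eef_pos: [0.5078, 0.133, 0.0369]
eef_rot: [0.069, 0.998, 0.001, 0.001]
wrist_force: [0.1, 7.2, 1.8]
width: 0.0001
```

```bash
python3 - <<'E'
from h import *
snap("j"); plan([]); crops("j"); clips("j")
W,im,d=cloud("top","j");K=w2k(W)
f=(d>0)&(abs(K[...,2]-.081)<.009)&(abs(K[...,1])<.13)&(abs(K[...,0]-(-.01))<.1)&(abs(K[...,1])<.108)
P=W[f]; print(cv2.minAreaRect((P[:,:2]*1000).astype(np.float32)))
E
```

```text
t 13.4 tcp keeper [0.0005 0.1287 0.037 ] F [0.9 7.3 1.7] w -0.0002
turn [ 0.0025  0.001  -0.0002]
top -1 208 [ -35. -149.   62.] [  32. -112.   84.]
side 1 40 [-16. 112.  73.] [ -1. 156. 114.]
side -1 217 [ -35. -152.   61.] [  34. -113.   81.]
((485.0069274902344, 3.0634613037109375), (209.59112548828125, 167.7611541748047), 82.34761047363281)
```

View pics/j_c2.png

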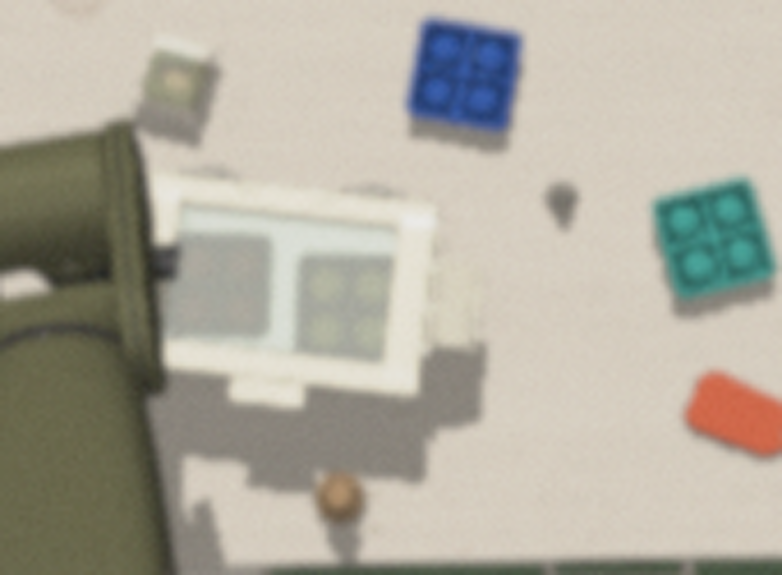

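View pics/j_c1.png

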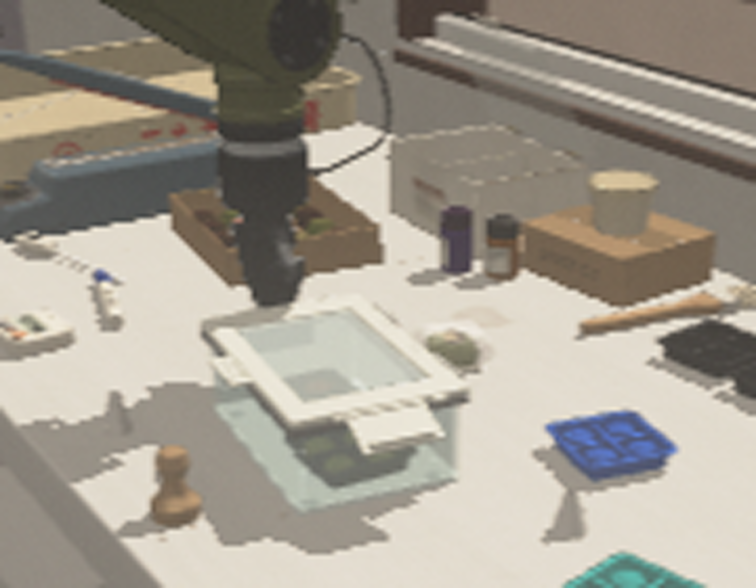

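Call:
{"api": "step_arm", "payload": {"motion": [0, 0, 0, 0, 0.02, 0, 0, 0, 0, 0, 0, 0.04, 0, 0, 0, 0, 0, 0, 0.04, -0.05, 0, 0, 0, 0, 0, 0.04, -0.1, 0, 0, 0, 0, 0, 0.03, -0.14, 0, 0, 0, 0, 0, -0.02, -0.15, 0, 0, 0, 0, 0, -0.07, -0.15, 0, 0, 0, 0, 0, -0.12, -0.15, 0, 0, 0, 0, 0, -0.17, -0.15, 0, 0, 0, 0, 0, -0.22, -0.15, 0, 0, 0, 0, 0, -0.26, -0.15, 0, 0, 0, 0, 0, -0.26, -0.15, 0]}}

```text
clock: 14.6
eef_pos: [0.4701, -0.1301, 0.1859]
eef_rot: [0.072, 0.997, -0.001, -0.001]
wrist_force: [0.7, 1.2, -0.4]
width: -0.0004
```

```bash
python3 - <<'E'
from h import *
snap("k"); plan([[0,-.133,.11]]); crops("k"); clips("k")
W,im,d=cloud("top","k");K=w2k(W)
for a in (.108,.104):
  Q=K[(d>0)&(K[...,1]>a)&(K[...,1]<.16)&(abs(K[...,0])<.035)&(K[...,2]>.02)&(K[...,2]<.115)]
  print(len(Q),(np.percentile(Q,[0,50,95,100],axis=0)*1000).round() if len(Q) else 0)
E
```

```text
t 14.7 tcp keeper [-0.0005 -0.1336  0.1857] F [ 0.4 -0.4  0.6] w 0.0005
turn [ 0.     -0.0017 -0.0024]
[0, -0.133, 0.11] -> [-0.0007  0.0006  0.0757]
top 1 6 [-20. 113.  41.] [ 11. 115.  47.]
top -1 104 [ -34. -149.   63.] [   6. -112.   83.]
side -1 220 [ -35. -153.   61.] [  34. -112.   80.]
10 [[-27. 108.  41.]
 [ -5. 114.  46.]
 [ 16. 114.  78.]
 [ 21. 115.  79.]]
35 [[-34. 104.  41.]
 [ -3. 107.  77.]
 [ 26. 114.  84.]
 [ 31. 115.  85.]]
```

View pics/k_c2.png

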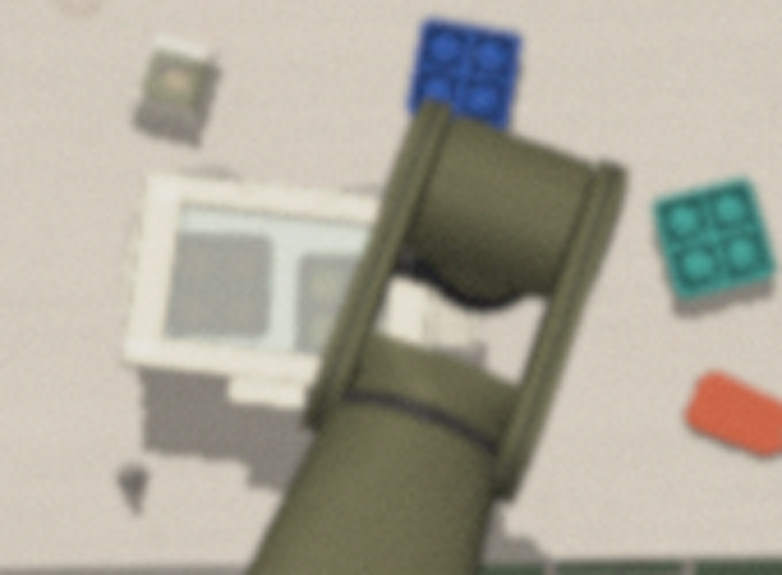

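Call:
{"api": "step_arm", "payload": {"motion": [0, 0, 0, 0, 0, 0.04, 0, 0, 0, 0, 0, 0, 0.08, 0, 0, 0, 0, 0, 0, 0.095, 0, 0, 0, 0, 0, 0, 0.103, 0, 0, 0, 0, 0, 0, 0.11, 0, 0, 0, 0, 0, 0, 0.117, 0, 0, 0, 0, 0, 0, 0.122, 0, 0, 0, 0, 0, 0, 0.122, 0]}}

```text
clock: 15.5
eef_pos: [0.4722, -0.1261, 0.0648]
eef_rot: [0.069, 0.998, -0.0, 0.001]
wrist_force: [0.2, -0.3, 0.1]
width: 0.0004
```

Call:
{"api": "step_arm", "payload": {"motion": [0, 0, 0, 0, -0.002, 0.005, 0, 0, 0, 0, 0, -0.004, 0.01, 0, 0, 0, 0, 0, -0.004, 0.01, 0, 0, 0, 0, 0, -0.004, -0.02, 0, 0, 0, 0, 0, -0.015, -0.03, 0, 0, 0, 0, 0, -0.034, -0.03, 0, 0, 0, 0, 0, -0.034, -0.03, 0]}}

```text
clock: 16.2
eef_pos: [0.4669, -0.1615, 0.0948]
eef_rot: [0.07, 0.998, -0.001, 0.001]
wrist_force: [0.6, -0.5, 0.1]
width: -0.0001
```

```bash
python3 - <<'E'
from h import *
snap("l"); plan([]); crops("l"); clips("l")
E
```

```text
t 16.3 tcp keeper [-0.0003 -0.167   0.0938] F [-0.3  1.  -0.9] w 0.0
turn [ 0.0003 -0.0008 -0.0013]
top 1 6 [-20. 113.  43.] [ 11. 114.  49.]
top -1 28 [ -16. -137.   43.] [   1. -117.   74.]
side -1 235 [ -32. -141.   43.] [  33. -113.   81.]
```

View pics/l_c1.png

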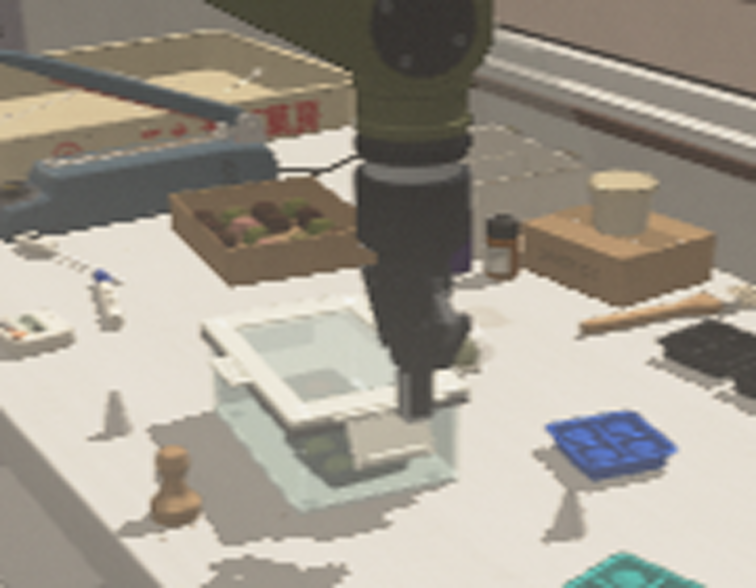

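Call:
{"api": "step_arm", "payload": {"motion": [0, 0, 0, 0, 0, 0.03, 0, 0, 0, 0, 0, 0, 0.058, 0, 0, 0, 0, 0, 0, 0.058, 0, 0, 0, 0, 0, 0.008, 0.058, 0, 0, 0, 0, 0, 0.016, 0.058, 0, 0, 0, 0, 0, 0.022, 0.058, 0, 0, 0, 0, 0, 0.028, 0.058, 0, 0, 0, 0, 0, 0.033, 0.058, 0, 0, 0, 0, 0, 0.036, 0.058, 0, 0, 0, 0, 0, 0.036, 0.058, 0]}}

```text
clock: 17.3
eef_pos: [0.473, -0.1252, 0.038]
eef_rot: [0.068, 0.998, -0.002, 0.001]
wrist_force: [-1.1, -7.1, 3.9]
width: 0.0001
```

```bash
python3 - <<'E'
from h import *
snap("m"); plan([]); crops("m"); clips("m")
W,im,d=cloud("side","m");K=w2k(W)
Q=K[(d>0)&(K[...,1]<-.105)&(K[...,1]>-.125)&(K[...,0]<.035)&(K[...,0]>-.035)&(K[...,2]>.03)&(K[...,2]<.085)]
for lo in range(35,85,5):
    q=Q[(Q[:,2]*1000>=lo)&(Q[:,2]*1000<lo+5)]; 
    if len(q): print(lo,len(q),(np.percentile(q[:,1],[5,50,95])*1000).round(1))
E
```

```text
t 17.4 tcp keeper [ 0.0015 -0.1318  0.038 ] F [-2.5 -6.8  3.3] w -0.0
turn [-0.0033  0.0029  0.0008]
top 1 7 [-10. 114.  41.] [ 22. 116.  53.]
side -1 269 [ -34. -159.   38.] [  31. -112.  114.]
35 2 [-114.8 -110.2 -105.6]
40 11 [-120.5 -118.5 -114.4]
45 17 [-121.1 -116.7 -113.4]
50 16 [-116.8 -115.  -110.2]
55 13 [-116.6 -114.6 -113.6]
60 9 [-117.5 -114.5 -113.7]
65 16 [-115.8 -113.9 -107.5]
70 14 [-120.2 -114.3 -110.4]
75 21 [-118.  -112.5 -107.4]
80 8 [-121.8 -109.5 -107.7]
```

View pics/m_c1.png

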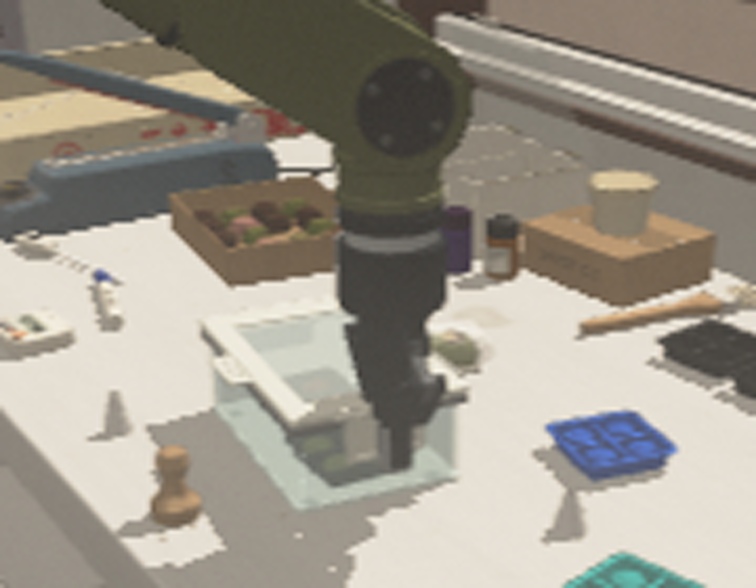

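Call:
{"api": "step_arm", "payload": {"motion": [0, 0, 0, 0, 0.001, 0, 0, 0, 0, 0, 0, 0.002, 0, 0, 0, 0, 0, 0, 0.003, 0, 0, 0, 0, 0, 0, 0.003, 0, 0]}}

```text
clock: 17.8
eef_pos: [0.4736, -0.1231, 0.0382]
eef_rot: [0.068, 0.998, -0.002, 0.002]
wrist_force: [-2.7, -10.0, 3.6]
width: 0.0001
```

```bash
python3 - <<'E'
from h import *
plan([])
E
```

```text
t 17.8 tcp keeper [ 0.0018 -0.1295  0.0382] F [ -2.7 -10.    3.6] w 0.0001
turn [-0.0048  0.0036  0.001 ]
```

Now I retreat outward and up, and look.

Call:
{"api": "step_arm", "payload": {"motion": [0, 0, 0, 0, -0.015, 0, 0, 0, 0, 0, 0, -0.04, 0, 0, 0, 0, 0, 0, -0.05, -0.04, 0, 0, 0, 0, 0, -0.05, -0.09, 0, 0, 0, 0, 0, -0.05, -0.14, 0, 0, 0, 0, 0, -0.05, -0.19, 0, 0, 0, 0, 0.03, -0.09, -0.22, 0, 0, 0, 0, 0.05, -0.13, -0.22, 0, 0, 0, 0, 0.05, -0.17, -0.22, 0, 0, 0, 0, 0.05, -0.17, -0.22, 0]}}

```text
clock: 18.8
eef_pos: [0.3984, -0.2855, 0.2575]
eef_rot: [0.071, 0.997, -0.001, 0.001]
wrist_force: [0.7, 0.4, -0.2]
width: -0.0
```

```bash
python3 - <<'E'
from h import *
snap("n"); plan([]); crops("n"); clips("n")
for n in("top","side"):
    W,im,d=cloud(n,"n");K=w2k(W)
    print(n)
    for s in(1,-1):
        Q=K[(d>0)&(s*K[...,1]>.104)&(s*K[...,1]<.15)&(abs(K[...,0])<.028)&(K[...,2]>.03)&(K[...,2]<.085)]
        for lo in range(35,85,5):
            q=Q[(Q[:,2]*1000>=lo)&(Q[:,2]*1000<lo+5)]
            if len(q)>2: print(s,lo,len(q),(np.percentile(q[:,1],[5,50,95])*1000).round(1))
W,im,d=cloud("top","n");K=w2k(W)
f=(d>0)&(abs(K[...,2]-.081)<.012)&(abs(K[...,1])<.13)&(K[...,0]>-.073)&(K[...,0]<.1)
P=W[f]; print(cv2.minAreaRect((P[:,:2]*1000).astype(np.float32)))
A=np.c_[K[f][:,:2],np.ones(f.sum())]; print(np.linalg.lstsq(A,K[f][:,2],rcond=None)[0])
m=((W[...,2]>.008)&(d>0)).astype(np.uint8); m=cv2.morphologyEx(m,cv2.MORPH_OPEN,np.ones((3,3)))
nn,l,s,c=cv2.connectedComponentsWithStats(m)
for i in range(1,nn):
    P=W[l==i]
    if 8<s[i,4]<300 and abs(c[i][0]-270)<150 and 150<c[i][1]<265: print(c[i].round(),P.min(0).round(3),P.max(0).round(3))
E
```

```text
t 18.9 tcp keeper [-0.05   -0.2977  0.2564] F [-1.3  0.7 -0.6] w -0.0
turn [ 0.0008  0.0002 -0.0017]
top 1 9 [-21. 112.  43.] [ 23. 118.  77.]
top -1 29 [ -35. -118.   41.] [  30. -112.   82.]
side -1 165 [ -35. -121.   40.] [  32. -112.   81.]
top
1 45 4 [116.6 117.3 117.6]
1 70 3 [108.7 111.3 112.4]
1 75 23 [104.2 108.7 111.7]
1 80 13 [104.8 107.8 110.3]
-1 40 8 [-117.9 -115.6 -114.4]
-1 45 9 [-117.4 -116.1 -115. ]
-1 70 4 [-113.6 -112.2 -106.5]
-1 75 30 [-113.  -109.1 -104.4]
-1 80 11 [-112.1 -106.5 -104.6]
side
1 75 7 [108.8 109.8 113.3]
-1 40 18 [-120.  -117.9 -110.8]
-1 45 40 [-120.4 -114.5 -110.4]
-1 50 25 [-114.6 -112.2 -110.6]
-1 55 28 [-115.5 -112.3 -110.7]
-1 60 25 [-114.7 -112.3 -109.4]
-1 65 25 [-115.1 -113.2 -110.4]
-1 70 22 [-114.4 -112.  -110. ]
-1 75 43 [-116.5 -112.4 -105. ]
-1 80 10 [-114.6 -106.6 -104.7]
((492.5293884277344, 4.611663818359375), (226.09019470214844, 152.09474182128906), 82.80085754394531)
[-0.0020083   0.0002358   0.07865196]
[288. 151.] [ 0.688 -0.156  0.011] [ 0.696 -0.145  0.023]
[131. 156.] [0.673 0.396 0.008] [0.697 0.423 0.026]
[223. 161.] [0.623 0.053 0.01 ] [0.694 0.114 0.039]
[281. 155.] [ 0.666 -0.135  0.009] [ 0.69  -0.106  0.022]
[297. 154.] [ 0.676 -0.184  0.011] [ 0.685 -0.177  0.018]
[291. 157.] [ 0.66  -0.17   0.008] [ 0.682 -0.148  0.021]
[129. 166.] [0.637 0.401 0.009] [0.665 0.431 0.028]
[280. 165.] [ 0.633 -0.127  0.009] [ 0.654 -0.108  0.025]
[290. 166.] [ 0.626 -0.162  0.009] [ 0.646 -0.144  0.025]
[274. 167.] [ 0.631 -0.102  0.009] [ 0.64  -0.094  0.018]
[346. 184.] [ 0.566 -0.352  0.011] [ 0.573 -0.344  0.022]
[306. 188.] [ 0.554 -0.211  0.01 ] [ 0.561 -0.204  0.028]
[334. 187.] [ 0.556 -0.31   0.008] [ 0.563 -0.301  0.023]
[333. 193.] [ 0.527 -0.311  0.008] [ 0.549 -0.29   0.024]
[137. 220.] [0.435 0.331 0.008] [0.475 0.434 0.022]
[359. 240.] [ 0.367 -0.392  0.009] [ 0.381 -0.372  0.014]
[258. 252.] [ 0.322 -0.053  0.01 ] [ 0.353 -0.022  0.059]
```

View pics/n_c1.png

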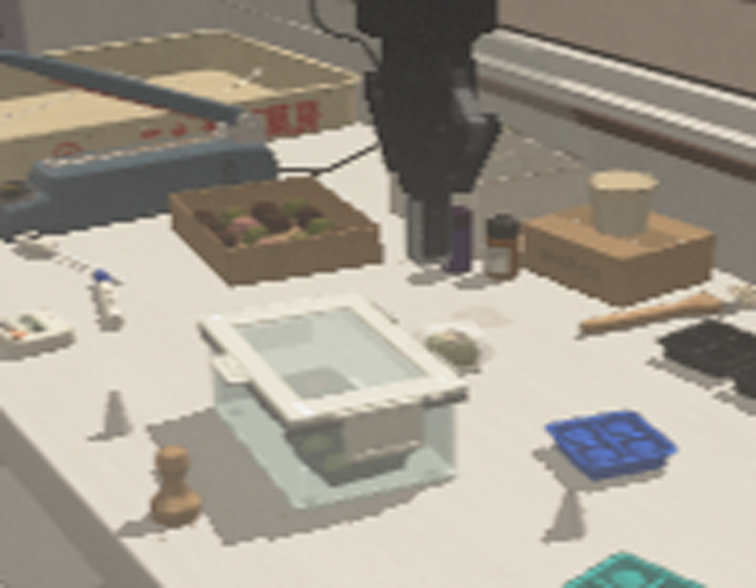

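View pics/n_c2.png

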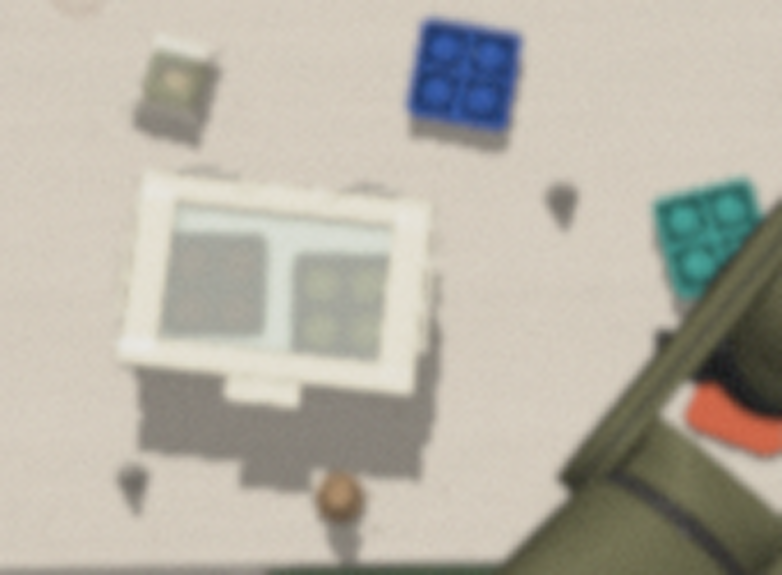

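```bash
python3 -c "
from station import *
print(finish_job()); print(read_state()['clock'])"
```

```text
the job is handed in; nothing more can be done
None
the job is handed in; nothing more can be done
```

I shut the lid and folded both clips flat with closed fingertips, then handed the job in at about 19 s of the 58 s allowed. The system gave no verdict, so the results below are my own checks.

- **Lid:** I pushed it down along its arc and confirmed contact at about 10 N. The last depth images show it level, with a slope of no more than 0.002.
- **Right clip:** its face is vertical to within the measurement noise. The rib sits 116 to 118 mm out from the keeper's starting centre; fully shut is 117 mm.
- **Left clip:** its rib sits at about 117 mm. It shows as only a few pixels in the top view and is hidden in the side view, so this is the weaker reading.
- **Keeper:** it moved roughly 1 to 3 mm sideways.
- **Surroundings:** in the final images the bystanders near the keeper are where they started, and the gripper was clear of everything.

**Failed first try:** my first push on the left clip jammed against the flap's end, with about 8 N sideways. I lifted off and pressed further in, with no lasting effect. After that, the largest contact force I read was about 10 N.

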